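Press a label holder home behind the jar shelf's lip

ROBOT

A 6-joint arm with a two-finger parallel gripper is mounted at the origin on the work surface. World frame = base frame: x ahead of the robot, y to its left, z up, the work surface at z = 0. Lengths are in m, angles in rad, forces in N, time in s.
With the tool pointing down it reaches from about 0.35 to 0.85 m from the base axis. Payload 8.1 kg.
Tool frame: the origin (TCP) lies between the finger pads; the fingertips stand 11 mm ahead of it and the grasp point (between the pads) lies 8 mm behind it (tips_ahead is the z of the fingertips in the tool frame, in m); z points along the fingers, y is the line along which they close (so a half turn about z gives the same grasp; the last joint's range is limited). The gripper opens to 93 mm and grips with 3 to 60 N. Pads are 15 mm wide; open, the fingers measure 128 mm over their backs; the gripper's body (75 mm by 188 mm) begins 65 mm behind the grasp point.
Start: joints at [-1.217, 0.13, 1.488, -0, 1.523, -0.085], TCP at [0.255, -0.543, 0.23] pointing down, gripper open.
Joint ranges: [-2.96, 2.96], [-0.89, 2.26], [0.02, 2.5], [-1.34, 4.48], [0, 2.73], [-2.66, 2.66]. Speed limits (rad/s): [2.39, 2.39, 2.79, 3.14, 3.14, 3.14].

INTERFACE

Orientations are given as a rotation vector (axis times angle).
In Python, from plant import read_state, read_camera, close_job, tips_ahead gives the robot as it stands. The module is installed in compiled form; this text tells all that it offers.
- The arm moves only by the tool move_arm, never from a script. Its argument "plan" is a list of rows, each a list of 7 numbers: the turn, a rotation vector about the tool's x, y, z in units of 6 degrees (1.0 is 6 degrees), then the shift along the tool's x, y, z in units of 25 mm (1.0 is 25 mm), then the finger opening in mm, from 0 to 93. A call has exactly 10 rows; each row shifts and turns the commanded pose from where the row before left it, along the tool's axes as they then stand; what a row does not reach is not made up. A row lasts 1/10 s, in which the tool goes at most 50 mm and 8.59 degrees, less where a joint would pass 70% of its speed; a pose out of reach is approached as far as the arm can. A call is refused whole if a number of a shift passes 1 or a number of a turn 1, either way. A call with a gripper value outside its range is refused whole. The fingers move at their own pace and stop on an object; "force" is the grip in N (left out, the last holds). Time passes only in rows, so rows that do not move let the fingers close, or fill a call up. It gives the time, the measured TCP pose, the force, the opening and the grip force at its end, in the units of the state.
- read_state(): the state, without advancing time (a new reading comes with each control period).
- read_camera(name): name is "side" or "top"; returns a dict with "frame" (384x512x3 uint8, red, green, blue), "z_map" (384x512 float32, m along the optical axis (not along the pixel's ray), 0 where there is no reading), "fx", "fy", "cx", "cy" (pixels), "rvec" (rotation vector, rad) and "tvec" (3), from world to camera coordinates, as OpenCV has them. Camera axes: x right, y down, z forward; pixel columns grow to the right and rows downward; lengths in m; the calibration is good to about 2 mm. A picture is of the moment at which its call begins.
- close_job(): hands the job in; it is judged then, once.
The state is a dict: "t": time; "q": joint angles; "dq": joint speeds; "joint_torque": joint torques, N m; "tool_pos": TCP position; "orientation": TCP orientation; "force": force on the tool from outside, world axes, zero at the start; "wrist_torque": the same for the moment, N m; "opening": finger opening in m; "gripper_force": force on a finger pad.
Only numpy, scipy, OpenCV 4.12 (cv2) and the standard library are available. Lean on these libraries where they do the work, as an engineer would, in place of code of your own. Each camera call takes 0.05 s, during which the arm holds its last target. There are 200 camera calls.

TASK

Take the blue label holder out of the white stand, put it upright into the channel behind the front lip of the jar shelf, near the end with the black cap, right down on the channel floor. Slide it along towards the blue end cap until you feel the hidden sprung catch, push on until the catch is fully in at its stop, and finish while still gripping the holder and holding it pressed there. Leave the orange holder in the stand and the jars where they stand.

Things in the scene. Friction and masses are not known exactly. Their poses are not given: they have to be found in the camera images.
- holder: Blue plastic label holder, 60 g, upright in one slot of the white stand. Plate 6 mm thick (x), 70 mm wide (y), 33 mm high (lowest 5 mm only 4 mm thick); above it, centred, a grip tab 36 mm wide (y), 10 mm thick, from 33 to 74 mm high, white label on both faces. Origin: centre of underside, z up. Grip the tab across its width from above. Either face may look forward.
- spare: The other label holder, orange, same shape and size, in the other slot of the stand. Leave it there.
- stand: White plastic stand 130 x 110 x 35 mm, fixed; origin at the centre of its underside. Two slots, each 10.5 mm (x) by 74.5 mm (y) and 25 mm deep, 60 mm apart along its x at x = -30 and +30 mm; which holder is in which slot varies. The holders' plates stand on the slot floors, 10 mm above the bench.
- riser: Low aluminium jar shelf, fixed, 170 mm deep, 348 mm long, deck 55 mm high, three jars on it. Origin: centre of underside; x away from the robot, y along the front edge towards the blue end cap (black cap at -y). Along the front edge runs a label channel, open at the top, behind a 4 mm lip: 11 mm wide, centred at x = -85.5 mm, floor at z = 30 mm, lip top at z = 55 mm.
- channel_entry (a point): Centre of the channel's mouth (lip-top height, 25 mm above the channel floor), 100 mm from the shelf's middle towards the black end. The channel from the black end to the middle is always free: put the holder down here.
- channel_blue_end (a point): Centre line of the channel's mouth at the end with the blue cap (y = +160 mm of the shelf).
- channel_black_end (a point): Centre line of the channel's mouth at the end with the black cap (y = -160 mm of the shelf).
- catch (a joint): Travel of the sprung catch hidden in the channel: 0 free, 0.008 m fully in at its hard stop, pushed towards the blue end. Spring force 2.8 N at first touch, 6 N fully in; springs back if released. Where its face meets the holder's edge is not told: between 0 and 80 mm along +y from the shelf's middle; find it by feel.
- jar_a: Squat culture jar, 56 mm across, 70 mm high, teal cap, on the shelf deck behind the channel. Leave it. Origin at the centre of its underside, as for all jars.
- jar_b: Same jar, teal cap, in the middle of the shelf deck. Leave it.
- jar_c: Same jar, dark blue cap, on the shelf deck near the blue end. Leave it.
- jar_d: Culture jar, 60 mm across, 90 mm high, on the bench to the left. Leave it.
- jar_e: Culture jar, 60 mm across, 90 mm high, on the bench to the left, further from the robot. Leave it.
Things that resemble listed ones, but are neither listed nor needed, are in the scene too. Of the things shaped like the holder, the blue one is meant.

How it is judged:
On the way:
1. the blue holder stands down on the channel floor behind the lip, with the catch still free (x of holder in the frame of riser between -0.0915 and -0.0795 m and z of holder in the frame of riser between 0.026 and 0.034 m and angle between holder's own z axis and vertical below 0.12 rad and value of joint catch below 0.002 m), for 0.1 s.
At the end, for the whole second after the job is handed in: The blue holder is upright (within 0.12 rad) in the channel, its underside within 4 mm of the channel floor, gripped by the fingers (over 1 N) and at rest, keeping the catch pushed in by more than 6 of its 8 mm; the orange holder within 20 mm and the jars within 30 mm of where they started (x of holder in the frame of riser between -0.0915 and -0.0795 m and z of holder in the frame of riser between 0.026 and 0.034 m and angle between holder's own z axis and vertical below 0.12 rad and value of joint catch above 0.006 m and contact force between the fingers and holder above 1 N and linear speed of holder below 0.02 m/s and distance of spare from where it was at the start of the episode below 0.02 m and distance of each of jar_a, jar_b, jar_c, jar_d, jar_e from where it was at the start of the episode below 0.03 m); the arm keeps its last pose, push and grip.
It fails at once if the orange holder is taken out or knocked (distance of spare from where it was at the start of the episode above 0.02 m).
It fails at once if a jar is pushed away or tipped (distance of any of jar_a, jar_b, jar_c, jar_d, jar_e from where it was at the start of the episode above 0.03 m or angle between any of jar_a, jar_b, jar_c, jar_d, jar_e's own z axis and vertical above 0.4 rad).
It also fails if it takes over 48 s, if anything falls off the work surface, if the arm or the gripper's body presses on something with over 40 N, if the wrist force passes 120 N, or if a joint passes its speed limit or range.

## Working session

There is one attempt and no reset: what is moved stays moved. The work goes in short steps, Python scripts to look and compute and a tool call to move; the robot and the scene stay as the last step left them, time stands still between calls to the robot, and variables do not carry over. Pictures are saved under pics/ and viewed, at most 10 in all, crops included, and the job is handed in when it is done.

Besides the shell and the picture viewer there is one more tool, called after "Call:" by a JSON object that holds its "fn" and its "kwargs". move_arm: Moves the arm, as the interface text tells. Its arguments: {"type":"object","properties":{"plan":{"type":"array","items":{"type":"array","items":{"type":"number"}}},"force":{"type":"number"}},"required":["plan"]}

```bash
mkdir -p pics
cat > h.py <<'E'
import numpy as np,cv2
from plant import *
def cam(n):
    c=read_camera(n);R=cv2.Rodrigues(np.array(c['rvec'],float))[0];t=np.array(c['tvec'],float).ravel()
    v,u=np.mgrid[0:384,0:512];z=c['z_map']
    P=np.stack([(u-c['cx'])/c['fx']*z,(v-c['cy'])/c['fy']*z,z],-1)
    W=(P-t)@R
    W[z==0]=np.nan
    return c,R,t,W
def save(c,p): cv2.imwrite(p,cv2.resize(c['frame'][:,:,::-1],(800,600),interpolation=cv2.INTER_CUBIC))
E
python3 - <<'E'
from h import *
for n in('top','side'):
    c,R,t,W=cam(n);save(c,f'pics/{n}0.png');np.savez(f'/tmp/{n}0',W=W,f=c['frame']);print(n,-R.T@t,R.tolist())
s=read_state();print(s['t'],s['tool_pos'],s['orientation'],s['opening'],tips_ahead)
E
```

```text
top [0.48593306 0.01513941 1.22553141] [[0.006332763682154852, -0.9999798226786538, 0.00050033959876674], [-0.9945022874600706, -0.006350372655586467, -0.10452211729496358], [0.10452318566152163, 0.0001643249929071111, -0.9945224364771585]]
side [ 0.28869691 -0.96153344  1.26382997] [[0.9663852122985223, -0.2564240896979558, 0.01860934370996903], [-0.1831924400142074, -0.7375658031551445, -0.6499517027731736], [0.18038888927088081, 0.6246946231869468, -0.7597476399364046]]
0.1 [ 0.25476455 -0.5426788   0.22871266] [-3.06465949e+00 -6.83437414e-01  3.28136985e-04] 0.09296715184184444 0.011
```

View pics/top0.png

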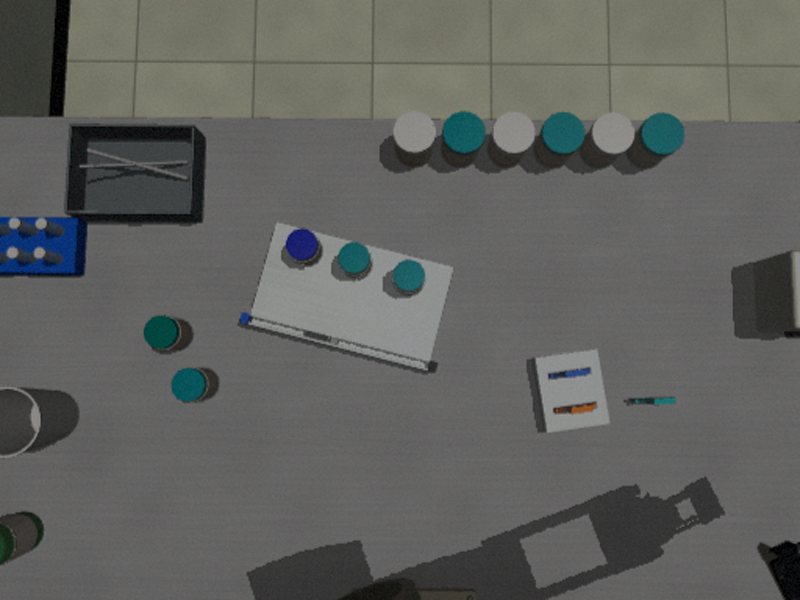

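View pics/side0.png

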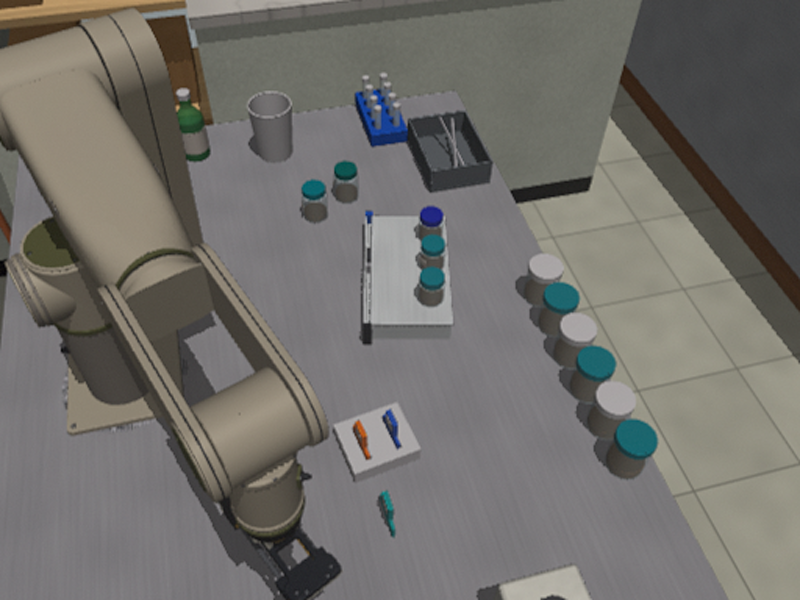

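The top view shows the blue holder at (569,373) in the upper slot of the stand and the orange one at (575,408). The channel runs from the blue cap (245,319) to the black cap (432,366), with a dark patch in it near (320,337). The side view agrees: blue holder at (393,430), channel along x≈367.

```bash
cat > m.py <<'E'
from h import *
def ray(c,R,t,px,z):
    px=np.atleast_2d(px).astype(float)
    d=np.c_[(px[:,0]-c['cx'])/c['fx'],(px[:,1]-c['cy'])/c['fy'],np.ones(len(px))]@R
    o=-R.T@t
    return o+d*((z-o[2])/d[:,2])[:,None]
def rect(W,m,name):
    p=W[m][:,:2].astype(np.float32); r=cv2.minAreaRect(p*1000); print(name,m.sum(),np.round(r[0],1),np.round(r[1],1),round(r[2],2)); return r
E
python3 - <<'E'
from m import *
for n in('top','side'):
    c,R,t,W=cam(n);f=c['frame'].astype(int);r,g,b=f[...,0],f[...,1],f[...,2]
    x,y,z=W[...,0],W[...,1],W[...,2]
    hsv=cv2.cvtColor(c['frame'],cv2.COLOR_RGB2HSV);H,S=hsv[...,0],hsv[...,1]
    st=(abs(x-.42)<.15)&(abs(y+.3)<.15)
    if n=='top':
        rect(W,st&(abs(z-.035)<.004)&(S<60)&(hsv[...,2]>120),'stand top')
        ri=(abs(x-.6)<.25)&(y>-.1)&(y<.4)&(abs(z-.055)<.004)&(S<60)
        rect(W,ri,'deck+lip')
    for nm,m in(('blue',st&(H>100)&(H<130)&(S>110)),('orange',st&(H<22)&(S>130)&(z>.03))):
        m=m&(z>.03)
        v,u=np.nonzero(m); print(n,nm,len(v),'px',u.mean(),v.mean(),'z pct',np.nanpercentile(z[m],[5,50,90,98]))
        mt=m&(z>.076); rect(W,mt,nm+' tabtop')
    cap=(abs(x-.5)<.2)&(y>.1)&(y<.35)&(H>100)&(H<130)&(S>110)&(z>.02)&(z<.075)
    rect(W,cap,'bluecap');print(np.nanpercentile(z[cap],[10,50,95]))
    bc=(abs(x-.45)<.08)&(y>-.12)&(y<.02)&(hsv[...,2]<60)&(z>.035)&(z<.075)
    rect(W,bc,'blackcap');print(np.nanpercentile(z[bc],[10,50,95]))
E
```

```text
stand top 1452 [ 451.4 -271.8] [129.6 110.1] 8.34
deck+lip 5727 [639.2 168.8] [461.4 417.3] 89.78
top blue 67 px 366.2686567164179 238.44776119402985 z pct [0.0395038  0.0817026  0.08536026 0.08705367]
blue tabtop 47 [ 482.  -266.5] [ 8.1 35.3] 7.74
top orange 72 px 370.30555555555554 261.19444444444446 z pct [0.03830494 0.0813799  0.08483665 0.08720774]
orange tabtop 50 [ 422.6 -275. ] [ 8.6 35.6] 8.77
bluecap 37 [571.3 294.1] [13.8 17.3] 69.68
[0.05347677 0.05663947 0.05978831]
blackcap 32 [491.  -27.8] [12.  16.7] 75.65
[0.05480249 0.05637672 0.06059523]
side blue 77 px 250.94805194805195 272.7012987012987 z pct [0.03341118 0.06717417 0.08564715 0.08836396]
blue tabtop 33 [ 480.2 -269.2] [ 7.3 34.8] 7.96
side orange 78 px 231.53846153846155 279.46153846153845 z pct [0.03689811 0.07638609 0.08559133 0.08781522]
orange tabtop 39 [ 421.6 -279.4] [ 9.2 37. ] 8.36
bluecap 25 [571.2 287.6] [19.4 14.6] 76.73
[0.03503475 0.0542891  0.06362191]
blackcap 37 [489.9 -32.5] [13.9 16.2] 75.95
[0.03925661 0.0523374  0.0599089 ]
```

Run:
```python
from m import *
c,R,t,W=cam('top');x,y,z=W[...,0],W[...,1],W[...,2]
hsv=cv2.cvtColor(c['frame'],cv2.COLOR_RGB2HSV)
m=(abs(z-.055)<.005)&(hsv[...,1]<60)&(hsv[...,2]>100)
n,l,s,_=cv2.connectedComponentsWithStats(m.astype(np.uint8))
for i in range(1,n):
    if s[i,4]>60: r=rect(W,l==i,f'comp{i}')
th=np.radians(-14);ex=np.array([np.cos(th),np.sin(th)]);ey=np.array([-ex[1],ex[0]])
# channel zone profile in approx riser frame
big=1+np.argmax(s[1:,4]);o=np.array(cv2.minAreaRect((W[l==big][:,:2]*1000).astype(np.float32))[0])/1000
d=W[...,:2]-o;a=d@ex;b=d@ey
for lo in np.arange(-.12,-.05,.004):
    k=(a>lo)&(a<lo+.004)&(abs(b)<.15); k1=k&(b<0)
    print(round(lo,3),np.round(np.nanpercentile(z[k1],[5,50,95])*1000),int(np.median(hsv[...,2][k1])))
q=(z<.045)&(z>.02)&(abs(a+.085)<.02)&(abs(b)<.16); print('low: ',q.sum(),np.median(a[q]))
k=(abs(a+.083)<.006)&(abs(b)<.16)&(hsv[...,2]<90);print('dark b',np.round(np.sort(b[k])*1000)[::4],np.round(z[k][::6]*1000))
C=c['frame'][200:250,140:290,::-1];cv2.imwrite('pics/ch.png',cv2.resize(C,None,fx=5,fy=5,interpolation=cv2.INTER_NEAREST))
```

```text
comp6 5682 [613.1 113. ] [320.2 185. ] 76.12
-0.12 [-4. -1.  3.] 104
-0.116 [-5. -1.  2.] 104
-0.112 [-6. -2.  2.] 104
-0.108 [-5. -1.  3.] 104
-0.104 [-4. -1.  3.] 102
-0.1 [-6. -1.  3.] 64
-0.096 [-5.  0. 54.] 64
-0.092 [28. 53. 57.] 134
-0.088 [26. 29. 33.] 144
-0.084 [26. 29. 32.] 141
-0.08 [26. 35. 57.] 102
-0.076 [50. 54. 58.] 144
-0.072 [51. 54. 57.] 145
-0.068 [51. 54. 57.] 146
-0.064 [50. 53. 57.] 145
-0.06 [51. 54. 58.] 146
-0.056 [51. 54. 58.] 146
-0.052 [49. 53. 58.] 146
low:  416 -0.08304562052605513
dark b [-160. -156. -134.  -97.  -63.  -39.    1.   17.   19.   24.   24.   27.
   30.   32.   34.   37.   41.   43.   46.   49.   52.   55.   57.   64.
   67.  101.  145.  159.  160.] [55. 28. 43. 27. 29. 53. 54. 52. 47. 52. 52. 51. 36. 44. 46. 44. 45. 30.
 30.]
```

View pics/ch.png

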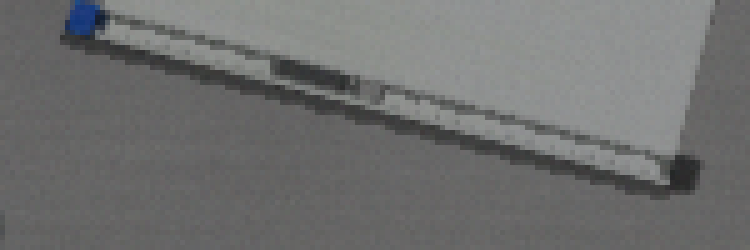

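The crop shows the channel from the blue cap (85,18) to the black cap (683,172). The dark catch housing spans about (280–350,75), with its pale face near (368,90). I'll start moving towards the blue holder.

Call:
{"fn": "move_arm", "kwargs": {"plan": [[0,0,0.933,0,0,0,50],[0,0,0.933,0,0,0,50],[0,0,0.933,0,0,0,50],[0,0,0,0.95,-0.87,0,50],[0,0,0,0.95,-0.87,0,50],[0,0,0,0.95,-0.87,0,50],[0,0,0,0.95,-0.87,0,50],[0,0,0,0.95,-0.87,0,50],[0,0,0,0.95,-0.87,0,50],[0,0,0,0.95,-0.87,0,50]], "force": 25}}

```text
t: 1.25
tool_pos: [0.398, -0.3672, 0.2296]
orientation: [3.133, 0.229, 0.0]
force: [0.7, 0.1, 0.6]
opening: 0.0496
gripper_force: 0.0
```

```bash
cat > go.py <<'E'
# usage: go.py x y z alphadeg -> tool-unit deltas (shift first in present axes)
from m import *
import sys
from scipy.spatial.transform import Rotation as Ro
s=read_state();T=Ro.from_rotvec(s['orientation']);p=np.array(s['tool_pos'])
M=T.as_matrix();al=np.degrees(np.arctan2(M[1,0],M[0,0]))
print('t',s['t'],'p',np.round(p,4),'alpha',round(al,2),'zaxis',np.round(M[:,2],4),'F',np.round(s['force'],2),'open',round(s['opening'],4),'grip',round(s['gripper_force'],1))
if len(sys.argv)>4:
    tx,ty,tz,a=map(float,sys.argv[1:5]);ca,sa=np.cos(np.radians(a)),np.sin(np.radians(a))
    G=np.array([[ca,sa,0],[sa,-ca,0],[0,0,-1]]).T
    print('shift units now-axes',np.round(T.inv().apply(np.array([tx,ty,tz])-p)/.025,3),'target-axes',np.round(G.T@(np.array([tx,ty,tz])-p)/.025,3),'turn units',np.round((T.inv()*Ro.from_matrix(G)).as_rotvec(degrees=True)/6,3))
E
python3 go.py 0.4813 -0.2675 0.13 8.3
```

```text
t 1.25 p [ 0.398  -0.3672  0.2296] alpha 8.34 zaxis [ 1.e-04 -0.e+00 -1.e+00] F [0.65 0.13 0.64] open 0.0496 grip 0.0
shift units now-axes [ 3.877 -3.464  3.985] target-axes [ 3.874 -3.467  3.985] turn units [ 0.    -0.     0.007]
```

Call:
{"fn": "move_arm", "kwargs": {"plan": [[0,0,0,0.775,-0.693,0,50],[0,0,0,0.775,-0.693,0,50],[0,0,0,0.775,-0.693,0,50],[0,0,0,0.775,-0.693,0,50],[0,0,0,0.775,-0.693,0.2,50],[0,0,0,0,0,0.95,50],[0,0,0,0,0,0.95,50],[0,0,0,0,0,0.95,50],[0,0,0,0,0,0.9,50],[0,0,0,0,0,0,50]]}}

```text
t: 2.25
tool_pos: [0.4783, -0.267, 0.127]
orientation: [-3.129, -0.228, 0.008]
force: [-1.0, -0.2, 0.2]
opening: 0.0502
gripper_force: 0.0
```

```bash
python3 go.py 0.4813 -0.2675 0.062 8.3
python3 - <<'E'
from m import *
c,R,t,W=cam('side');C=c['frame'][180:330,170:370,::-1];cv2.imwrite('pics/g1.png',cv2.resize(C,(800,600),interpolation=cv2.INTER_CUBIC))
E
```

```text
t 2.25 p [ 0.4783 -0.267   0.127 ] alpha 8.35 zaxis [-0.0055  0.0038 -1.    ] F [-0.99 -0.24  0.19] open 0.0502 grip 0.0
shift units now-axes [0.127 0.048 2.6  ] target-axes [0.114 0.036 2.601] turn units [-0.043  0.047  0.009]
```

View pics/g1.png

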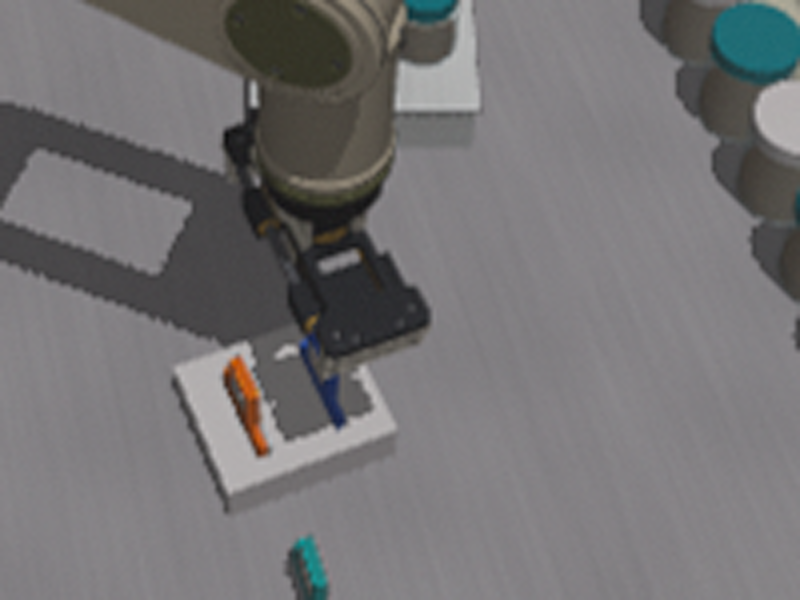

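The gripper straddles the blue holder at (322,380), with the orange one clear at (245,405). I'll go down part of the way and check that the arm has settled.

Call:
{"fn": "move_arm", "kwargs": {"plan": [[0,0,0,0,0,0,50],[0,0,0,0,0,0,50],[0,0,0,0,0,0.5,50],[0,0,0,0,0,0.5,50],[0,0,0,0,0,0.5,50],[0,0,0,0,0,0.5,50],[0,0,0,0,0,0.3,50],[0,0,0,0,0,0.2,50],[0,0,0,0,0,0,50],[0,0,0,0,0,0,50]]}}

```text
t: 3.3
tool_pos: [0.4808, -0.2687, 0.0686]
orientation: [3.133, 0.229, 0.001]
force: [0.9, -0.6, 0.6]
opening: 0.0503
gripper_force: 0.0
```

```bash
python3 go.py 0.4813 -0.2675 0.062 8.3
```

```text
t 3.3 p [ 0.4808 -0.2687  0.0686] alpha 8.35 zaxis [ 3.e-04 -2.e-04 -1.e+00] F [ 0.86 -0.62  0.62] open 0.0503 grip 0.0
shift units now-axes [ 0.026 -0.046  0.266] target-axes [ 0.026 -0.046  0.266] turn units [ 0.002 -0.003  0.008]
```

Call:
{"fn": "move_arm", "kwargs": {"plan": [[0,0,0,0.03,-0.05,0.27,50],[0,0,0,0,0,0,50],[0,0,0,0,0,0,20],[0,0,0,0,0,0,20],[0,0,0,0,0,0,20],[0,0,0,0,0,0,20],[0,0,0,0,0,0,20],[0,0,0,0,0,0,20],[0,0,0,0,0,0,20],[0,0,0,0,0,0,20]], "force": 30}}

```text
t: 4.3
tool_pos: [0.4813, -0.2673, 0.0618]
orientation: [3.133, 0.229, 0.0]
force: [-0.2, -0.1, 0.8]
opening: 0.0357
gripper_force: 30.0
```

```bash
python3 go.py
```

```text
t 4.3 p [ 0.4813 -0.2673  0.0618] alpha 8.35 zaxis [ 2.e-04 -2.e-04 -1.e+00] F [-0.19 -0.06  0.75] open 0.0357 grip 30.0
```

Call:
{"fn": "move_arm", "kwargs": {"plan": [[0,0,0,0,0,-0.2,20],[0,0,0,0,0,-0.3,20],[0,0,0,0,0,-0.4,20],[0,0,0,0,0,-0.5,20],[0,0,0,0,0,-0.5,20],[0,0,0,0,0,-0.6,20],[0,0,0,0,0,-0.6,20],[0,0,0,0,0,-0.5,20],[0,0,0,0,0,-0.4,20],[0,0,0,0,0,0,20]]}}

```text
t: 5.3
tool_pos: [0.4821, -0.2679, 0.1638]
orientation: [3.131, 0.229, 0.004]
force: [0.2, 0.6, -0.7]
opening: 0.0358
gripper_force: 30.0
```

```bash
python3 go.py
python3 - <<'E'
from m import *
th=np.radians(-13.88);ex=np.array([np.cos(th),np.sin(th)]);ey=np.array([-ex[1],ex[0]]);o=np.array([.6131,.1130])
for n in('top','side'):
    W=np.nanmean([cam(n)[3] for _ in range(4)],0);c,R,t,_=cam(n);z=W[...,2];C=-R.T@t
    d=W[...,:2]-o;a=d@ex;b=d@ey;ca=(C[:2]-o)@ex
    print(n,'cam a',ca,'height',C[2])
    for b0,b1 in((-.14,-.09),(-.09,-.04),(.08,.14)):
        s=(b>b0)&(b<b1)
        lip=s&(z>.048)&(z<.06)&(a<-.082)&(a>-.11); fl=s&(abs(z-.03)<.006)&(a>-.1)&(a<-.07)
        deck=s&(z>.05)&(z<.06)&(a>-.084)&(a<-.06)
        f=lambda k:np.round(np.percentile(a[k],[3,50,97])*1000,1) if k.sum()>5 else None
        print(b0,'lip',lip.sum(),f(lip),'floor',fl.sum(),f(fl),'deck from',f(deck))
    back=(abs(b)<.13)&(z>.05)&(z<.06)&(a>.05);print('back edge',np.percentile(a[back],[99,99.8]))
    k=(z>.045)&(z<.06)&(abs(a)<.1);print('b ends',np.nanpercentile(b[k&(abs(a)<.07)],[.3,99.7]))
E
```

```text
t 5.3 p [ 0.4821 -0.2679  0.1638] alpha 8.35 zaxis [ 0.0026 -0.0018 -1.    ] F [ 0.16  0.59 -0.67] open 0.0358 grip 30.0
top cam a -0.09997799803911363 height 1.2255314124099588
-0.14 lip 27 [-92.7 -91.3 -89.4] floor 74 [-88.6 -83.6 -78.6] deck from [-77.8 -69.1 -60.4]
-0.09 lip 29 [-92.9 -90.9 -89.1] floor 74 [-88.2 -83.4 -78.2] deck from [-77.3 -68.9 -60.6]
0.08 lip 34 [-92.  -90.2 -88.5] floor 86 [-87.7 -82.7 -77.7] deck from [-76.8 -68.5 -60.6]
back edge [0.28484536 0.29524798]
b ends [-0.15937339  0.61302375]
side cam a -0.0571616604019677 height 1.2638299748606368
-0.14 lip 11 [-90.3 -90.  -89.8] floor 6 [-87.3 -87.3 -87.2] deck from None
-0.09 lip 0 None floor 5 None deck from None
0.08 lip 0 None floor 0 None deck from None
back edge [0.28862329 0.29179558]
b ends [-0.57445588  0.98612188]
```

Call:
{"fn": "move_arm", "kwargs": {"plan": [[0,0,0.931,0,0,0,20],[0,0,0.931,0,0,0,20],[0,0,0.931,0,0,0,20],[0,0,0.931,0,0,0,20],[0,0,0,-0.2,-0.8,0,20],[0,0,0,-0.2,-0.8,0,20],[0,0,0,-0.2,-0.8,0,20],[0,0,0,-0.2,-0.8,0,20],[0,0,0,-0.2,-0.8,0,20],[0,0,0,-0.2,-0.8,0,20]]}}

```text
t: 6.8
tool_pos: [0.481, -0.1427, 0.1616]
orientation: [-3.118, 0.383, 0.0]
force: [-0.2, -0.1, -0.7]
opening: 0.036
gripper_force: 30.0
```

```bash
python3 go.py .5075 .034 .15 -14.0
```

```text
t 6.8 p [ 0.481  -0.1427  0.1616] alpha -14.0 zaxis [-0.  0. -1.] F [-0.18 -0.1  -0.67] open 0.036 grip 30.0
shift units now-axes [-0.681 -7.116  0.463] target-axes [-0.68  -7.116  0.463] turn units [-0.  0. -0.]
```

Call:
{"fn": "move_arm", "kwargs": {"plan": [[0,0,0,-0.085,-0.89,0,20],[0,0,0,-0.085,-0.89,0,20],[0,0,0,-0.085,-0.89,0,20],[0,0,0,-0.085,-0.89,0,20],[0,0,0,-0.085,-0.89,0,20],[0,0,0,-0.085,-0.89,0.1,20],[0,0,0,-0.085,-0.89,0.1,20],[0,0,0,-0.085,-0.89,0.25,20],[0,0,0,0,0,0,20],[0,0,0,0,0,0,20]]}}

```text
t: 7.8
tool_pos: [0.5074, 0.0333, 0.1502]
orientation: [3.118, -0.381, -0.001]
force: [-0.2, -0.5, -0.3]
opening: 0.0358
gripper_force: 30.0
```

```bash
python3 go.py .5075 .034 .11 -14.0;python3 - <<'E'
from m import *
th=np.radians(-14);ex=np.array([np.cos(th),np.sin(th)]);ey=np.array([-ex[1],ex[0]]);o=np.array([.6131,.1130])
for n in('top','side'):
    c,R,t,W=cam(n)
    hsv=cv2.cvtColor(c['frame'],cv2.COLOR_RGB2HSV);x,y=W[...,0],W[...,1]
    m=(abs(x-.5075)<.06)&(abs(y-.034)<.06)&(hsv[...,0]>100)&(hsv[...,0]<130)&(hsv[...,1]>90)
    if m.sum()>4:
        d=W[m][:,:2]-o;print(n,m.sum(),np.round(np.c_[d@ex,d@ey,W[m][:,2]][::max(1,m.sum()//14)]*1000))
c,R,t,W=cam('side');C=c['frame'][110:260,170:370,::-1];cv2.imwrite('pics/c1.png',cv2.resize(C,(800,600),interpolation=cv2.INTER_CUBIC))
E
```

```text
t 7.8 p [0.5074 0.0333 0.1502] alpha -13.92 zaxis [-7.e-04 -3.e-04 -1.e+00] F [-0.24 -0.47 -0.26] open 0.0358 grip 30.0
shift units now-axes [-1.000e-03 -2.700e-02  1.607e+00] target-axes [-0.002 -0.027  1.607] turn units [0.005 0.005 0.013]
side 22 [[ -27. -142.  537.]
 [ -88.  -45.   42.]
 [ -82. -128.  136.]
 [ -85. -131.  135.]
 [ -82. -126.  129.]
 [ -85. -132.  132.]
 [ -82. -132.  132.]
 [ -85. -139.  135.]
 [ -82. -142.  137.]
 [ -85. -139.  130.]
 [ -82. -139.  130.]
 [ -85. -137.  123.]
 [ -82. -143.  130.]
 [ -88.  -65.   34.]
 [ -82. -137.  118.]
 [ -88.  -66.   30.]
 [ -82. -137.  114.]
 [ -88.  -69.   28.]
 [ -82. -138.  110.]
 [ -87.  -73.   28.]
 [ -82. -136.  102.]
 [ -82. -139.  100.]]
```

View pics/c1.png

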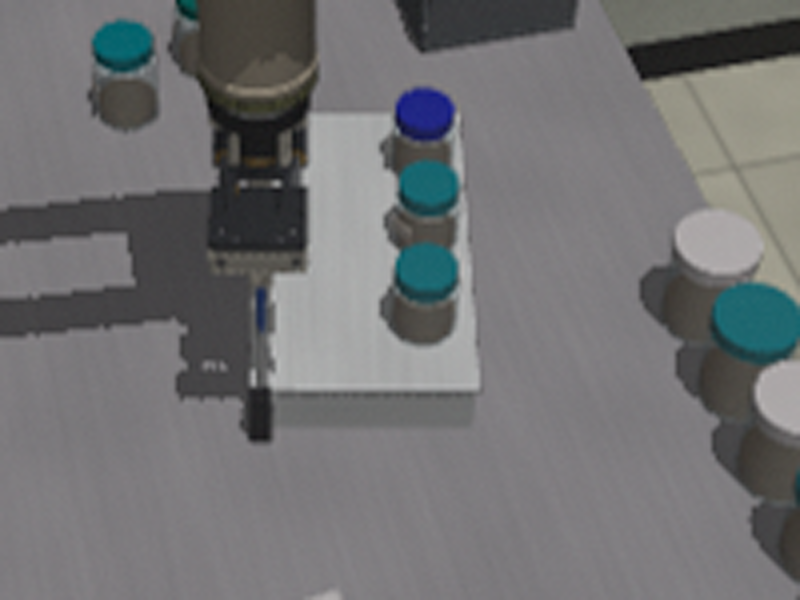

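The side view shows the holder's plate edge at (261,310), in line with the channel at (260,370). I'll lower it to just inside the mouth.

Call:
{"fn": "move_arm", "kwargs": {"plan": [[0,0,0.013,0,-0.03,0.3,20],[0,0,0,0,0,0.4,20],[0,0,0,0,0,0.4,20],[0,0,0,0,0,0.3,20],[0,0,0,0,0,0.15,20],[0,0,0,0,0,0.15,20],[0,0,0,0,0,0.15,20],[0,0,0,0,0,0.15,20],[0,0,0,0,0,0,20],[0,0,0,0,0,0,20]]}}

```text
t: 8.95
tool_pos: [0.5078, 0.034, 0.1005]
orientation: [-3.118, 0.385, -0.0]
force: [0.1, -0.1, -0.1]
opening: 0.0359
gripper_force: 30.0
```

```bash
python3 go.py .5075 .034 .082 -14.0
```

```text
t 8.95 p [0.5078 0.034  0.1005] alpha -14.07 zaxis [ 1.e-04  0.e+00 -1.e+00] F [ 0.08 -0.12 -0.1 ] open 0.0359 grip 30.0
shift units now-axes [-0.013  0.004  0.739] target-axes [-0.013  0.004  0.739] turn units [-0.    -0.    -0.012]
```

Call:
{"fn": "move_arm", "kwargs": {"plan": [[0,0,0,0,0,0.15,20],[0,0,0,0,0,0.15,20],[0,0,0,0,0,0.15,20],[0,0,0,0,0,0.1,20],[0,0,0,0,0,0.06,20],[0,0,0,0,0,0.05,20],[0,0,0,0,0,0.04,20],[0,0,0,0,0,0.02,20],[0,0,0,0,0,0,20],[0,0,0,0,0,0,20]]}}

```text
t: 9.95
tool_pos: [0.5079, 0.034, 0.0825]
orientation: [-3.118, 0.385, -0.0]
force: [0.2, -0.6, -1.0]
opening: 0.036
gripper_force: 30.0
```

```bash
python3 go.py .5075 .034 .082 -14.0
```

```text
t 9.95 p [0.5079 0.034  0.0825] alpha -14.07 zaxis [ 2.e-04 -0.e+00 -1.e+00] F [ 0.23 -0.65 -1.03] open 0.036 grip 30.0
shift units now-axes [-0.015  0.004  0.02 ] target-axes [-0.015  0.004  0.02 ] turn units [-0.    -0.002 -0.012]
```

Call:
{"fn": "move_arm", "kwargs": {"plan": [[0,0,0,0,0,0.02,20],[0,0,0,0,0,0.02,20],[0,0,0,0,0,0.02,20],[0,0,0,0,0,0.02,20],[0,0,0,0,0,0,20],[0,0,0,0,0,0,20],[0,0,0,0,0,0,20],[0,0,0,0,0,0,20],[0,0,0,0,0,0,20],[0,0,0,0,0,0,20]]}}

```text
t: 10.95
tool_pos: [0.5082, 0.0339, 0.0818]
orientation: [3.118, -0.385, 0.001]
force: [-5.7, 0.7, 11.4]
opening: 0.0356
gripper_force: 30.0
```

```bash
python3 go.py .5075 .034 .082 -14.0
```

```text
t 10.95 p [0.5082 0.0339 0.0818] alpha -14.07 zaxis [ 6.e-04 -1.e-04 -1.e+00] F [-5.66  0.73 11.43] open 0.0356 grip 30.0
shift units now-axes [-0.026  0.005 -0.009] target-axes [-0.026  0.004 -0.009] turn units [-0.    -0.006 -0.012]
```

Call:
{"fn": "move_arm", "kwargs": {"plan": [[0,0,0,0,0,-0.03,20],[0,0,0,-0.02,0,-0.02,20],[0,0,0,0,0,0,20],[0,0,0,0,0,0,20],[0,0,0,0,0,0,20],[0,0,0,0,-0.1,0,20],[0,0,0,0,-0.1,0,20],[0,0,0,0,-0.1,0,20],[0,0,0,0,0,0,20],[0,0,0,0,0,0,20]]}}

```text
t: 11.95
tool_pos: [0.5094, 0.0416, 0.0818]
orientation: [-3.118, 0.384, -0.001]
force: [1.0, -1.9, 4.3]
opening: 0.0358
gripper_force: 30.0
```

```bash
python3 go.py .5075 .034 .082 -14.0; python3 -c "
from m import *
print(read_state()['wrist_torque'])
c,R,t,W=cam('side');C=c['frame'][110:260,170:370,::-1];cv2.imwrite('pics/c2.png',cv2.resize(C,(800,600),interpolation=cv2.INTER_CUBIC))"
```

```text
t 11.95 p [0.5094 0.0416 0.0818] alpha -14.06 zaxis [ 6.e-04  2.e-04 -1.e+00] F [ 0.96 -1.92  4.25] open 0.0358 grip 30.0
shift units now-axes [-0.001  0.314 -0.008] target-axes [-0.001  0.314 -0.007] turn units [-0.003 -0.005 -0.01 ]
[-0.17348539 -0.06658761  0.00712095]
```

View pics/c2.png

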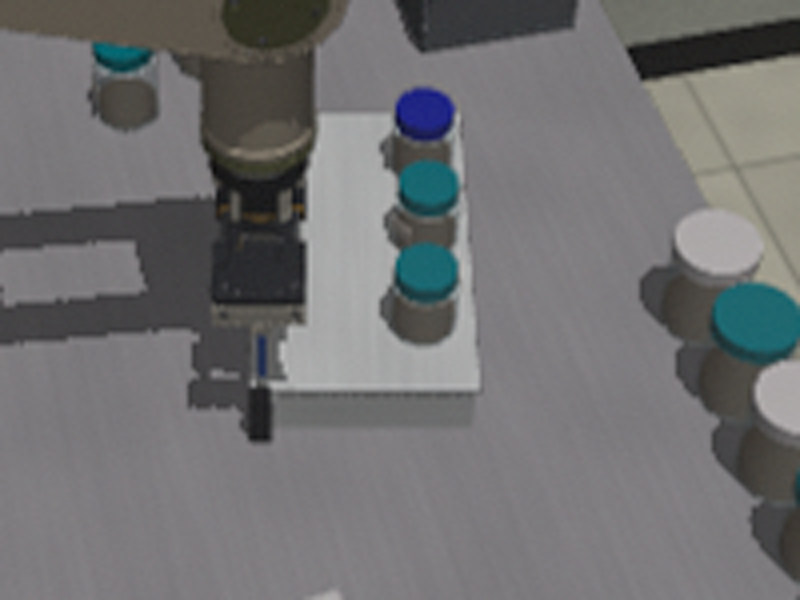

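The view shows the holder down in the channel at (262,355), close to the black cap (260,410), and the floor contact is felt. Now I'll slide it.

Call:
{"fn": "move_arm", "kwargs": {"plan": [[0,0,0,0,-0.2,0,20],[0,0,0,0,-0.2,0,20],[0,0,0,0,-0.2,0,20],[0,0,0,0,-0.2,0,20],[0,0,0,0,-0.2,0,20],[0,0,0,0,-0.2,0,20],[0,0,0,0,-0.2,0,20],[0,0,0,0,-0.2,0,20],[0,0,0,0,-0.2,0,20],[0,0,0,0,-0.2,0,20]]}}

```text
t: 13.0
tool_pos: [0.5213, 0.0896, 0.0818]
orientation: [3.117, -0.385, 0.0]
force: [-1.6, -4.1, 6.5]
opening: 0.0359
gripper_force: 30.0
```

```bash
cat > f.py <<'E'
from m import *
s=read_state();th=np.radians(-14.07);ex=np.array([np.cos(th),np.sin(th)]);ey=np.array([-ex[1],ex[0]])
d=np.array(s['tool_pos'][:2])-[.6131,.1130];F=np.array(s['force'])
print('t',s['t'],'a',round(d@ex*1000,2),'b',round(d@ey*1000,2),'z',round(s['tool_pos'][2]*1000,2),'Fa,Fb,Fz',np.round([F[:2]@ex,F[:2]@ey,F[2]],2),'grip',s['gripper_force'],'tau',np.round(s['wrist_torque'],2))
E
python3 f.py
```

```text
t 13.0 a -83.32 b -45.0 z 81.8 Fa,Fb,Fz [-0.51 -4.35  6.52] grip 30.00119537115097 tau [-0.8   0.22 -0.05]
```

Call:
{"fn": "move_arm", "kwargs": {"plan": [[0,0,0,0,-0.08,-0.01,20],[0,0,0,0,-0.08,0,20],[0,0,0,0,-0.08,0,20],[0,0,0,0,-0.08,0,20],[0,0,0,0,-0.08,0,20],[0,0,0,0,0,0,20],[0,0,0,0,0,0,20],[0,0,0,0,0,0,20],[0,0,0,0,0,0,20],[0,0,0,0,0,0,20]]}}

```text
t: 14.0
tool_pos: [0.5237, 0.0999, 0.0818]
orientation: [-3.117, 0.385, -0.0]
force: [-0.0, 0.6, 3.1]
opening: 0.0358
gripper_force: 30.0
```

```bash
python3 f.py
```

```text
t 14.0 a -83.49 b -34.46 z 81.84 Fa,Fb,Fz [-0.16  0.6   3.07] grip 30.000561475753784 tau [ 0.21 -0.11  0.03]
```

Call:
{"fn": "move_arm", "kwargs": {"plan": [[0,0,0,0,-0.08,0,20],[0,0,0,0,-0.08,0,20],[0,0,0,0,-0.08,0,20],[0,0,0,0,-0.08,0,20],[0,0,0,0,-0.08,0,20],[0,0,0,0,-0.04,0,20],[0,0,0,0,0,0,20],[0,0,0,0,0,0,20],[0,0,0,0,0,0,20],[0,0,0,0,0,0,20]]}}

```text
t: 15.0
tool_pos: [0.5259, 0.1083, 0.0819]
orientation: [3.114, -0.385, -0.002]
force: [-4.0, -9.8, 7.1]
opening: 0.0356
gripper_force: 30.0
```

```bash
python3 f.py
```

```text
t 15.0 a -83.41 b -25.76 z 81.92 Fa,Fb,Fz [ -1.54 -10.48   7.1 ] grip 30.002940595149994 tau [-1.95  0.76  0.07]
```

Call:
{"fn": "move_arm", "kwargs": {"plan": [[0,0,0,0,-0.04,0,20],[0,0,0,0,0,0,20],[0,0,0,0,0,0,20],[0,0,0,0,0,0,20],[0,0,0,0,0,0,20],[0,0,0,0,0,0,20],[0,0,0,0,0,0,20],[0,0,0,0,0,0,20],[0,0,0,0,0,0,20],[0,0,0,0,0,0,20]]}}

```text
t: 16.0
tool_pos: [0.526, 0.1085, 0.0819]
orientation: [3.113, -0.385, -0.002]
force: [-6.1, -14.1, 9.5]
opening: 0.0357
gripper_force: 30.0
```

```bash
python3 f.py
```

```text
t 16.0 a -83.41 b -25.57 z 81.95 Fa,Fb,Fz [ -2.5 -15.2   9.5] grip 30.006230771541595 tau [-2.66  1.07  0.03]
```

It stopped hard at b=-25.6. I'll back off a few mm to check for spring force and be sure this is the catch and not a snag.

Call:
{"fn": "move_arm", "kwargs": {"plan": [[0,0,0,0,0.08,-0.005,20],[0,0,0,0,0.08,-0.005,20],[0,0,0,0,0.08,0,20],[0,0,0,0,0,0,20],[0,0,0,0,0,0,20],[0,0,0,0,0,0,20],[0,0,0,0,0,0,20],[0,0,0,0,0,0,20],[0,0,0,0,0,0,20],[0,0,0,0,0,0,20]]}}

```text
t: 17.0
tool_pos: [0.525, 0.1049, 0.0819]
orientation: [3.117, -0.385, -0.001]
force: [-0.0, -6.1, 2.3]
opening: 0.0358
gripper_force: 30.0
```

```bash
python3 f.py
python3 - <<'E'
from m import *
c,R,t,W=cam('top');C=c['frame'][190:250,140:290,::-1];cv2.imwrite('pics/c3.png',cv2.resize(C,None,fx=5,fy=5,interpolation=cv2.INTER_CUBIC))
E
```

```text
t 17.0 a -83.53 b -29.29 z 81.86 Fa,Fb,Fz [ 1.45 -5.97  2.26] grip 30.001064836978912 tau [-1.12  0.13 -0.  ]
```

View pics/c3.png

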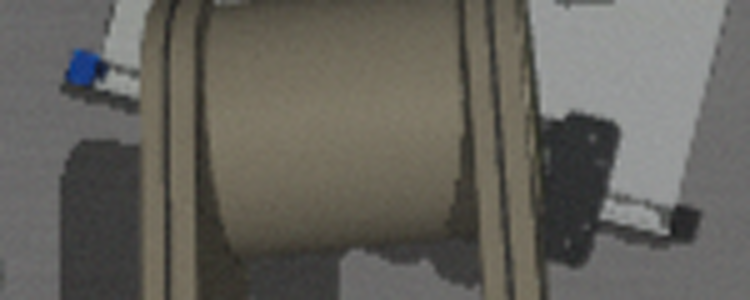

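Backed off 3.7 mm there is still about 6 N, so it is the spring of the catch. The top view shows only the arm over the channel (340,120). I'll push back in to the stop.

Call:
{"fn": "move_arm", "kwargs": {"plan": [[0,0,0,0,-0.08,0,20],[0,0,0,0,-0.08,0,20],[0,0,0,0,-0.07,0,20],[0,0,0,0,0,0,20],[0,0,0,0,0,0,20],[0,0,0,0,0,0,20],[0,0,0,0,0,0,20],[0,0,0,0,0,0,20],[0,0,0,0,0,0,20],[0,0,0,0,0,0,20]]}}

```text
t: 18.05
tool_pos: [0.5259, 0.1085, 0.082]
orientation: [3.113, -0.385, -0.002]
force: [-4.7, -15.0, 6.7]
opening: 0.036
gripper_force: 30.0
```

```bash
python3 f.py; python3 go.py
```

```text
t 18.05 a -83.46 b -25.55 z 81.96 Fa,Fb,Fz [ -0.93 -15.73   6.67] grip 30.008298754692078 tau [-2.91  0.85  0.05]
t 18.05 p [0.5259 0.1085 0.082 ] alpha -14.09 zaxis [-0.0019 -0.0043 -1.    ] F [ -4.73 -15.03   6.67] open 0.036 grip 30.0
```

It is back at the same hard stop with 15.7 N of push and a steady 30 N grip. Handing in.

```bash
python3 -c "
from plant import *
print(close_job())"
```

```text
the job is handed in; nothing more can be done
None
```

The blue holder is upright on the channel floor, still gripped at 30 N and holding the catch at its hard stop with about 15 N of push; I handed the job in at about 18 s, and the hand-in call gave no verdict.

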